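# Reset the bench tester with the stylus

### The arm

A 6-joint arm with a two-finger parallel gripper is mounted at the origin on the work surface. World frame = base frame: x ahead of the robot, y to its left, z up, the work surface at z = 0. Lengths are in m, angles in rad, forces in N, time in s.
With the tool pointing down it reaches from about 0.425 to 1.125 m from the base axis. Payload 14.9 kg.
Tool frame: the origin (TCP) lies at the very end of the fingers, on their centre line; the grasp point (between the pads) lies 19 mm behind it (ctrl.grip_depth is the distance from the TCP to the grasp point, in m); z points along the fingers, y is the line along which they close (so a half turn about z gives the same grasp; the last joint's range is limited). The gripper opens to 91 mm and grips with 3 to 60 N. Pads are 32 mm wide; open, the fingers measure 118 mm over their backs; the gripper's body (76 mm by 178 mm) begins 60 mm behind the grasp point.
Start: joints at [1.214, 0.379, 1.734, -0, 1.028, -0.033], TCP at [0.223, 0.664, 0.214] pointing down, gripper open.
Joint ranges: [-2.77, 2.77], [-0.74, 2.19], [0, 2.66], [-1.06, 4.2], [0.31, 2.87], [-3.08, 3.08]. Speed limits (rad/s): [1.89, 1.89, 2.39, 3.14, 3.14, 3.14].

### API

Orientations are given as a rotation vector (axis times angle).
In Python, from bench import monitor, cams, order, nets, ctrl gives the robot as it stands. The module is installed in compiled form; this text tells all that it offers.
- The arm moves only by the shell command python3 -m crank 'ROWS'. ROWS is JSON, a list of rows, each a list of 5 numbers: the shift along the tool's x, y, z in mm, then the turn about the tool's z in rad, then the closure in counts, from 0 (fully open) to 255 (shut). In form: [[dx, dy, dz, turn, claw], ...]. A call has 1 to 5 rows; each row is the pose to reach, as a shift and turn from the pose commanded when the call began, along the tool's axes at that moment; what a row does not reach only later rows make up. A row lasts 1/10 s, in which the tool goes at most 50 mm and 8.59 degrees, less where a joint would pass 70% of its speed; a pose out of reach is approached as far as the arm can. A call with a gripper value outside its range is refused whole. The fingers move at their own pace and stop on an object; the grip force is fixed at half the most. Time passes only in rows, so rows that repeat a pose let the fingers close. It gives the time, the measured TCP pose, the force, the opening and the grip force at its end, in the units of the state.
- monitor.state(): the state, without advancing time (a new reading comes with each control period).
- cams.camera(name): name is "side" or "top" or "wrist"; returns the picture (420x560x3 uint8, red, green, blue); there is no depth.
- cams.calibration(name): a dict with "vertical_fov" (degrees; the focal length in pixels is half the picture's height over the tangent of half this angle, whatever the lens; pixels are square), "cx", "cy" (the principal point, pixels), "k1" (the pictures are not rectified: a ray, as slopes to the right and down, at radius r is drawn at 1 + k1 r^2 times it, then the intrinsics apply), "R" (3x3) and "t" (3): a world point X has camera coordinates R X + t; the wrist camera has in their place "hand_eye" (4x4, takes a point from camera to tool coordinates, whose origin is the TCP and whose axes are the flange's). Camera axes: x right, y down, z forward; pixel columns grow to the right and rows downward; lengths in m; the calibration is good to about 2 mm. A picture is of the moment at which its call begins: read the wrist's pose just before it. calibration takes no time and is no camera call.
- order.finish_job(): hands the job in; it is judged then, once.
Trained networks look in the newest picture that a camera, given by its name, has taken for a name from the list of things; names that differ only in an ending like _2 or _b are one class to them, and where a whole thing is asked for, a point or a joint stands for the part that bears it (a point fixed in the world has none). Each returns a list of dicts, best first, with "score" (0 to 1); they miss things now and then, are a little off and sometimes report something else, mostly with a low value. They report only what shows in the picture. A call takes as long as a camera call. They do not tell look-alikes from the thing itself.
- nets.recognise(name, camera): "rect" ([left, top, width, height] in pixels, round what is visible of it).
- nets.mark_of(name, camera): "xy" ([column, row] in pixels: a listed point, or the origin of a listed thing).
The state is a dict: "time_s": time; "joint_positions": joint angles; "qvel": joint speeds; "effort": joint torques, N m; "position": TCP position; "tcp_rot": TCP orientation; "contact_force": force on the tool from outside, world axes, zero at the start; "torque": the same for the moment, N m; "finger_gap": finger opening in m; "grip_force": force on a finger pad.
Only numpy, scipy, OpenCV 4.12 (cv2) and the standard library are available. Lean on these libraries where they do the work, as an engineer would, in place of code of your own. Each camera call takes 0.05 s, during which the arm holds its last target. There are 200 camera calls.

### The job

Take the blue-handled white stylus out of the tool rack and, with its tip, press the red reset button at the bottom of the yellow-framed hole in the tester's sloping face: push it fully in, keep it in for two seconds, then let it spring back. Hang the stylus back upright in the rack notch it came from, as far in as it was, and let go. Leave the other tools, the blue button and the things lying on the bench alone.

Things in the scene. Friction and masses are not known exactly. Their poses are not given: they have to be found in the camera images.
- stylus: Stylus, 161 mm long, 42 to 84 g, hanging upright by its black collar in a rack notch. Origin: centre of the collar's underside; z up along the stylus to the handle end. Collar 26 mm diameter, z 0 to 6 mm; blue round handle 18 mm diameter, z 6 to 76 mm; white shank 8 mm diameter, z 0 down to the rounded tip at -85 mm. It is round, so its own yaw is of no matter.
- stylus_tip (a point): End of the stylus's white tip, 85 mm below the stylus origin along its axis; same axes as the stylus.
- rack: Fixed tool rack, 270 mm wide (y), x -60 to +70 mm: black base 12 mm high, black back wall, and an aluminium top plate 6 mm thick, upper face 121 mm above the bench, overhanging freely to x -36 mm. Origin on the bench under the closed end of the middle notch; z up; its front (-x) looks roughly to the robot. Three notches at y +75, 0 and -75 mm, one tool in each; which is where varies.
- rack_notch1 (a point): Where a tool's collar underside rests in the middle notch: on the plate's upper face, 8 mm in front of the notch's closed end (axes of the rack; the others are 75 mm to each side along y). Notches are 13 mm wide and open at the plate's front edge, 28 mm in front of this point; no lip. A tool comes out straight up, or lifted a little and drawn out along the rack's -x.
- tester: Fixed grey bench tester, 200 mm wide (y), 150 mm deep, 140 mm high; its face slopes 40 degrees down to its front (-x, roughly to the robot). Origin on the bench under its middle, z up. Outward face normal: (-sin 40, 0, cos 40 degrees). Low in the face are two wells, 15 mm diameter, square to the face: yellow-framed at y +45 mm (red reset button), white-framed at y -45 mm (blue button).
- reset_mouth (a point): Centre of the mouth of the yellow-framed well, on the tester's face (axes of the tester). The red button's flat top lies 16 mm below this point, square to the face.
- reset_top (a point): Centre of the top of the red reset button (12 mm diameter), moving with it; its z axis points out of the well along the face normal, its x axis up the slope, its y axis as the tester's y.
- reset (a joint): Travel of the red reset button in m: 0 out, 0.005 fully in against a stop. Spring: starts to move at about 1.6 N, fully in at 5.6 N; springs back when released.
- selftest (a joint): Travel of the blue button in the white-framed well, 0 out, 0.005 in; leave it out.
- nut_driver: Red-handled nut driver hanging in another notch, same collar; handle 22 mm diameter up to 71 mm above its origin (collar underside). Leave it.
- scraper: Yellow-handled scraper hanging in another notch, same collar; handle 20 mm diameter up to 71 mm above its origin (collar underside). Leave it.
- bottle: Turquoise dispensing bottle, 38 mm diameter, 100 mm high, upright; origin at the centre of its underside. Leave it.
- cutters: Side cutters with green handles, lying flat, 150 mm long (x), 12 mm high. Origin on the bench below their middle. Leave them.
- board: Loose circuit board lying flat, 80 x 110 mm, 10 mm high. Origin at the centre of its underside. Leave it.
- capacitor0: Black can capacitor, 34 mm diameter, 45 mm high, standing; origin at the centre of its underside. Leave it.
- capacitor1: Another capacitor, the same. Leave it.
Mind the look-alikes: they are no part of the job. Leave any green look-alike of the stylus alone.

How it is judged:
On the way:
1. the red reset button is held at least 4 mm in by the stylus for 1.5 s (value of joint reset above 0.004 m and contact force between stylus and tester above 0.5 N and distance between stylus_tip and reset_top below 0.01 m), for 1.5 s.
At the end, for the whole second after the job is handed in: The stylus hangs at rest in the notch it came from (within 12 mm of where it started, within 0.1 rad of upright, borne by the rack) and the red button has sprung back (less than 1 mm in) (distance of stylus from where it was at the start of the episode below 0.012 m and angle between stylus's own z axis and vertical below 0.1 rad and linear speed of stylus below 0.02 m/s and value of joint reset below 0.001 m and contact force between stylus and rack above 0.1 N); the robot touches nothing.
It fails at once if the blue button is pressed (more than 2 mm) (value of joint selftest above 0.002 m).
It fails at once if another tool in the rack moved by more than 25 mm or tipped (distance of any of nut_driver, scraper from where it was at the start of the episode above 0.025 m or angle between any of nut_driver, scraper's own z axis and vertical above 0.4 rad).
It fails at once if a thing on the bench (bottle, cutters, board, capacitor) moved by more than 25 mm or tipped (distance of any of bottle, cutters, board, capacitor0, capacitor1 from where it was at the start of the episode above 0.025 m or angle between any of bottle, cutters, board, capacitor0, capacitor1's own z axis and vertical above 0.4 rad).
It also fails if it takes over 69 s, if anything falls off the work surface, if the arm or the gripper's body presses on something with over 40 N, if the wrist force passes 120 N, or if a joint passes its speed limit or range.

## Working session

There is one attempt and no reset: what is moved stays moved. The work goes in short steps, Python scripts to look and compute and a shell command to move; the robot and the scene stay as the last step left them, time stands still between calls to the robot, and variables do not carry over. Pictures are saved under pics/ and viewed, at most 10 in all, crops included, and the job is handed in when it is done.

```bash
mkdir -p pics; cat > h.py <<'E'
import numpy as np, cv2
from scipy.spatial.transform import Rotation as Ro
from scipy.optimize import least_squares
from bench import monitor, cams, order, nets, ctrl
def cam(n):
    c=cams.calibration(n); f=210/np.tan(np.radians(c['vertical_fov'])/2)
    if 'R' in c and n!='wrist': R,t=np.array(c['R']),np.array(c['t'])
    else:
        s=monitor.state(); H=np.array(c['hand_eye']); T=np.eye(4); T[:3,:3]=Ro.from_rotvec(s['tcp_rot']).as_matrix(); T[:3,3]=s['position']
        M=np.linalg.inv(T@H); R,t=M[:3,:3],M[:3,3]
    return dict(R=R,t=t,f=f,cx=c['cx'],cy=c['cy'],k1=c['k1'])
def proj(C,X):
    p=C['R']@np.asarray(X,float)+C['t']; u=p[:2]/p[2]; u=u*(1+C['k1']*(u@u)); return C['f']*u+[C['cx'],C['cy']]
def ray(C,px):
    d=(np.asarray(px,float)-[C['cx'],C['cy']])/C['f']; u=d.copy()
    for _ in range(30): u=d/(1+C['k1']*(u@u))
    v=C['R'].T@np.array([u[0],u[1],1]); o=-C['R'].T@C['t']; return o,v/np.linalg.norm(v)
def atz(C,px,z):
    o,v=ray(C,px); return o+v*(z-o[2])/v[2]
def tri(obs):
    A=np.zeros((3,3));b=np.zeros(3);L=[]
    for C,px in obs:
        o,v=ray(C,px);P=np.eye(3)-np.outer(v,v);A+=P;b+=P@o;L.append((o,v))
    X=np.linalg.solve(A,b); return X,[round(1e3*np.linalg.norm((np.eye(3)-np.outer(v,v))@(X-o)),1) for o,v in L]
def snap(n,name):
    C=cam(n); im=cams.camera(n); cv2.imwrite(f'pics/{name}.png',im[...,::-1]); return C,im
E
python3 - <<'E'
from h import *
np.set_printoptions(precision=4,suppress=True)
s=monitor.state(); print(s['position'],Ro.from_rotvec(s['tcp_rot']).as_matrix(),s['contact_force'],s['finger_gap'],ctrl.grip_depth)
Cs={n:snap(n,n+'0')[0] for n in('side','top','wrist')}
for n in Cs: print(n,'cam pos',-Cs[n]['R'].T@Cs[n]['t'])
for nm in ['stylus','stylus_tip','rack','rack_notch1','tester','reset_mouth','reset_top','nut_driver','scraper']:
    for n in ('side','top'):
        for r in nets.mark_of(nm,n)[:3]: print(nm,n,np.round(r['xy'],1),round(r['score'],2))
a=cv2.imread('pics/side0.png');b=cv2.imread('pics/top0.png');cv2.imwrite('pics/both.png',np.hstack([a,b])[:, :]) 
E
```

```text
[0.2225 0.6632 0.2133] [[-0.9481  0.3181 -0.0004]
 [ 0.3181  0.9481 -0.0011]
 [ 0.     -0.0011 -1.    ]] [0.2848 0.2066 0.2882] 0.09160193047224993 0.0188
side cam pos [ 0.1175 -0.9611  0.724 ]
top cam pos [0.493  0.0067 1.2866]
wrist cam pos [0.145  0.6892 0.3842]
stylus side [405.2 267.8] 0.77
stylus side [347.9 257.7] 0.65
stylus top [420.4 142. ] 0.72
stylus top [409.3 192.3] 0.69
stylus_tip side [345.4 284.5] 0.9
stylus_tip side [403.9 294.5] 0.68
stylus_tip top [411.3 147.8] 0.47
stylus_tip top [406.2 194.3] 0.47
rack side [331.3 276.7] 0.75
rack top [368.1 195.9] 0.93
rack_notch1 side [329.2 241.8] 0.92
rack_notch1 top [376.7 193.1] 0.61
tester side [269.6 199.7] 0.9
tester top [206.9 186.8] 0.68
reset_mouth side [246.7 179.3] 0.58
reset_mouth top [187.4 209. ] 0.81
nut_driver side [333.4 241.9] 0.7
nut_driver top [377.1 189.1] 0.43
scraper side [316.6 223.6] 0.73
scraper top [343.9 190.9] 0.42
```

View pics/side0.png

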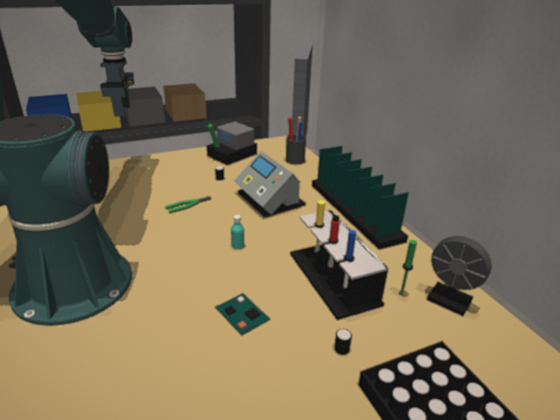

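View pics/top0.png

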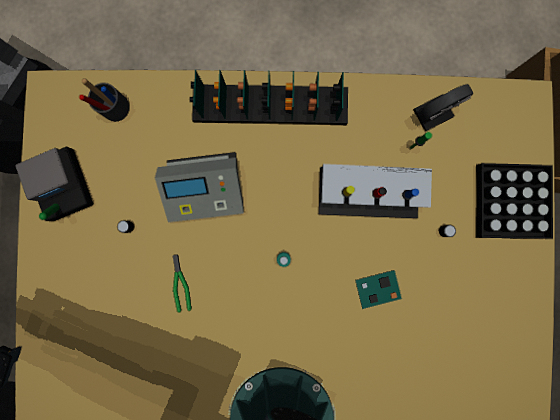

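```bash
python3 - <<'E'
from h import *
np.set_printoptions(precision=4,suppress=True)
S,T=cam('side'),cam('top')
for nm,a,b,z in [('stylus',(347.9,257.7),(409.3,192.3),.121),('tip',(345.4,284.5),(406.2,194.3),.036),('notch1',(329.2,241.8),(376.7,193.1),.121),('nut',(333.4,241.9),(377.1,189.1),.121),('scr',(316.6,223.6),(343.9,190.9),.121),('mouth',(246.7,179.3),(187.4,209),.05),('tester',(269.6,199.7),(206.9,186.8),0)]:
    X,e=tri([(S,a),(T,b)]); print(nm,X,e,'top@z',atz(T,b,z),'side@z',atz(S,a,z))
im=cv2.imread('pics/top0.png'); hsv=cv2.cvtColor(im,cv2.COLOR_BGR2HSV)
def blob(lo,hi,x0,y0,x1,y1):
    m=cv2.inRange(hsv,np.array(lo),np.array(hi)); mm=np.zeros_like(m); mm[y0:y1,x0:x1]=m[y0:y1,x0:x1]
    n,l,st,c=cv2.connectedComponentsWithStats(mm); i=1+np.argmax(st[1:,4]); return c[i],st[i]
for nm,lo,hi,box,z in [('blueh',(105,120,60),(130,255,255),(395,170,440,215),.18),('redh',(0,100,40),(10,255,255),(365,170,392,210),.18),('yelh',(20,150,100),(35,255,255),(335,170,362,205),.18),('yframe',(20,150,120),(35,255,255),(172,195,200,222),.06),('wframe',(0,0,170),(180,60,255),(208,192,235,218),.06)]:
    c,st=blob(lo,hi,*box); print(nm,c,st,atz(T,c,z))
# plate corners
m=cv2.inRange(hsv,np.array((0,0,120)),np.array((180,60,255))); mm=np.zeros_like(m); mm[155:225,310:440]=m[155:225,310:440]
cn=max(cv2.findContours(mm,0,2)[0],key=cv2.contourArea); r=cv2.minAreaRect(cn); bx=cv2.boxPoints(r); print('plate',bx,[atz(T,p,.121) for p in bx])
a=cv2.resize(im[145:230,145:250],None,fx=4,fy=4,interpolation=cv2.INTER_CUBIC);b=cv2.resize(im[155:225,310:450],None,fx=2.5,fy=2.5)
o=np.zeros((600,440,3),np.uint8);o[:a.shape[0],:a.shape[1]]=a;o[350:350+b.shape[0],:b.shape[1]]=b;cv2.imwrite('pics/crop1.png',o)
E
```

```text
stylus [ 0.6033 -0.3004  0.1233] [np.float64(4.9), np.float64(4.9)] top@z [ 0.6079 -0.3035  0.121 ] side@z [ 0.6001 -0.2967  0.121 ]
tip [ 0.6025 -0.3101  0.0518] [np.float64(7.5), np.float64(7.5)] top@z [ 0.6107 -0.3178  0.036 ] side@z [ 0.6061 -0.2929  0.036 ]
notch1 [ 0.5998 -0.2209  0.1166] [np.float64(5.1), np.float64(5.1)] top@z [ 0.604  -0.2224  0.121 ] side@z [ 0.5911 -0.2252  0.121 ]
nut [ 0.6104 -0.2224  0.1145] [np.float64(4.6), np.float64(4.6)] top@z [ 0.6139 -0.2233  0.121 ] side@z [ 0.6004 -0.2293  0.121 ]
scr [ 0.605  -0.1402  0.1195] [np.float64(2.9), np.float64(2.9)] top@z [ 0.6075 -0.1413  0.121 ] side@z [ 0.6009 -0.1415  0.121 ]
mouth [0.5552 0.2545 0.0691] [np.float64(2.5), np.float64(2.5)] top@z [0.5585 0.2575 0.05  ] side@z [0.5656 0.2909 0.05  ]
tester [ 0.6219  0.2169 -0.0023] [np.float64(1.2), np.float64(1.2)] top@z [0.6228 0.2161 0.    ] side@z [0.6192 0.2135 0.    ]
blueh [414.9286 191.8095] [412 189   7   7  42] [ 0.6035 -0.3011  0.18  ]
redh [377.4694 192.8163] [374 187   9  11  49] [ 0.5991 -0.2126  0.18  ]
yelh [349.8333 189.3958] [346 186   8   8  48] [ 0.6056 -0.1476  0.18  ]
yframe [185.2881 208.5424] [179 204  13  10  59] [0.559  0.2611 0.06  ]
wframe [224. 202.] [224 202   1   1   1] [0.5781 0.1606 0.06  ]
plate [[321.2831 202.3091]
 [323.0018 163.2088]
 [431.8355 167.9928]
 [430.1168 207.093 ]] [array([ 0.5782, -0.0861,  0.121 ]), array([ 0.6749, -0.0887,  0.121 ]), array([ 0.6698, -0.3598,  0.121 ]), array([ 0.5724, -0.3559,  0.121 ])]
```

View pics/crop1.png

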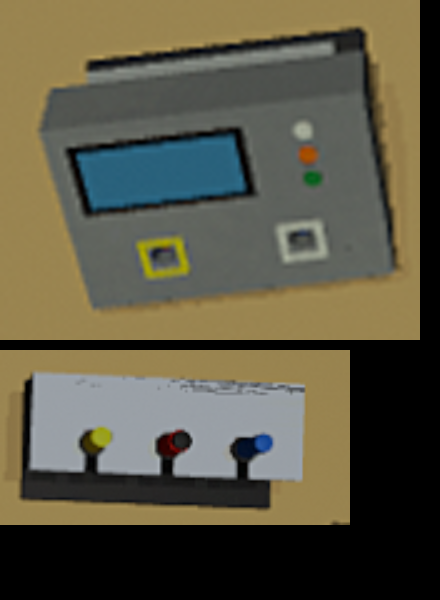

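The side picture shows the rack with yellow (320,213), red (335,228) and blue (350,243) handles. The top picture puts the blue handle at (415,192), the yellow well at (185,209) and the white one at (220,205). The stylus is therefore in the y −75 notch, and the rack yaw is about −0.02. The tester yaw is about +0.11. I'll go over the tester first for a close look.

```bash
python3 -m crank '[[-180,-156,-35,0,0],[-180,-156,-35,0,0],[-180,-156,-35,0,0],[-180,-156,-35,0,0],[-180,-156,-35,0,0]]'
python3 -m crank '[[-178,-156,-35,-0.15,0],[-178,-156,-35,-0.3,0],[-178,-156,-35,-0.43,0],[-178,-156,-35,-0.43,0],[-178,-156,-35,-0.43,0]]'
python3 - <<'E'
from h import *
np.set_printoptions(precision=4,suppress=True)
C,im=snap('wrist','w1'); s=monitor.state(); print(s['time_s'],s['position'],s['joint_positions'],Ro.from_rotvec(s['tcp_rot']).as_matrix())
for nm in ['reset_mouth','reset_top','tester']:
    for r in nets.mark_of(nm,'wrist')[:3]: print(nm,np.round(r['xy'],1),r['score'])
E
```

```text
time_s: 1.55
position: [0.3446, 0.4564, 0.2494]
tcp_rot: [0.507, 3.1, 0.0]
contact_force: [0.9, 0.5, 0.5]
finger_gap: 0.0914
grip_force: 0.0
time_s: 2.05
position: [0.4635, 0.2522, 0.2845]
tcp_rot: [-0.168, 3.137, 0.0]
contact_force: [0.4, 0.7, -0.2]
finger_gap: 0.0914
grip_force: 0.0
2.1 [0.4666 0.2479 0.2857] [ 0.4451  0.0181  2.0302 -0.0018  1.0912 -1.2294] [[-0.9945 -0.1044  0.0026]
 [-0.1044  0.9945 -0.0006]
 [-0.0025 -0.0008 -1.    ]]
reset_mouth [275.9 247.3] 0.67
reset_mouth [275.2 252.1] 0.42
reset_top [273.4 254.9] 0.62
tester [246.  266.2] 0.92
```

View pics/w1.png

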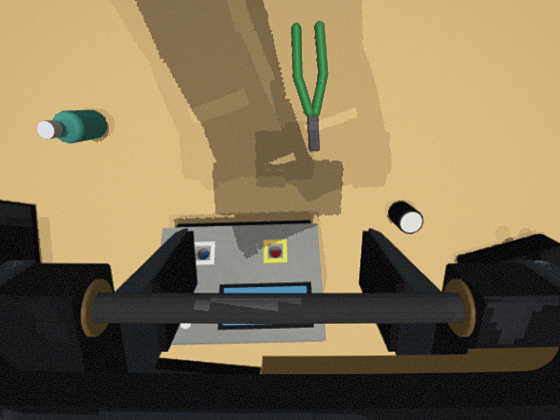

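```bash
cat >> h.py <<'E'
def yel(im,box):
    x0,y0,x1,y1=box; h=cv2.cvtColor(im[y0:y1,x0:x1],cv2.COLOR_RGB2HSV); m=cv2.inRange(h,np.array((22,140,90)),np.array((35,255,255)))
    p=cv2.findNonZero(m); r=cv2.minAreaRect(p); return np.array(r[0])+[x0,y0],r
E
python3 - <<'E'
from h import *
np.set_printoptions(precision=4,suppress=True)
rd=lambda n:cv2.imread(f'pics/{n}.png')[...,::-1].copy()
T,S,W=cam('top'),cam('side'),cam('wrist')
a,ra=yel(rd('top0'),(172,195,200,222)); b,rb=yel(rd('side0'),(240,170,256,190)); c,rc=yel(rd('w1'),(255,230,300,275)); print(a,b,c,ra,rb,rc)
print(tri([(T,a),(S,b),(W,c)]),tri([(T,a),(W,c)]),tri([(T,a),(S,b)]))
obs=[(T,a,1),(S,b,1),(W,c,1),(T,(220.5,205.25),-1),(S,(261,191),-1),(W,(204.5,253),-1)]
f=lambda p:np.concatenate([proj(C,[p[0]-s*.045*np.sin(p[3]),p[1]+s*.045*np.cos(p[3]),p[2]])-q for C,q,s in obs])
r=least_squares(f,[.56,.21,.06,.11]);p=r.x;print(p,r.fun.reshape(-1,2),'mouth',p[0]-.045*np.sin(p[3]),p[1]+.045*np.cos(p[3]),p[2])
E
```

```text
[185.1769 208.9154] [249.6538 176.7692] [275. 251.] ((13.176924705505371, 13.915384292602539), (9.054535865783691, 11.535228729248047), 82.87498474121094) ((9.65384578704834, 6.769230365753174), (3.605551242828369, 0.5547001957893372), 33.690067291259766) ((20.0, 21.0), (22.0, 22.0), 90.0)
(array([0.5591, 0.2584, 0.0741]), [np.float64(1.7), np.float64(5.4), np.float64(3.7)]) (array([0.5576, 0.2595, 0.0686]), [np.float64(0.0), np.float64(0.0)]) (array([0.5603, 0.2567, 0.0767]), [np.float64(3.3), np.float64(3.3)])
[0.5644 0.2154 0.0674 0.1237] [[-0.0837 -0.4614]
 [-1.7345  2.1227]
 [ 0.3577  0.558 ]
 [-0.8459 -0.3782]
 [-0.1529 -0.7904]
 [-0.9004 -0.1765]] mouth 0.5588652772739615 0.260056960726349 0.06736385516562066
```

```bash
python3 -m crank '[[-28,-225,5,0,0],[-28,-225,5,0,0],[-28,-225,5,0,0],[-28,-225,5,0,0],[-28,-225,5,0,0]]' >/dev/null
python3 -m crank '[[-28,-225,5,0,0],[-28,-225,5,0,0],[-28,-225,5,0,0],[-28,-225,5,0,0],[-28,-225,5,0,0]]' >/dev/null
python3 -m crank '[[-22,-105,5,0.124,0],[-22,-105,5,0.124,0],[-22,-105,5,0.124,0],[-22,-105,5,0.124,0],[-22,-105,5,0.124,0]]'
python3 - <<'E'
from h import *
np.set_printoptions(precision=4,suppress=True)
C,im=snap('wrist','w2'); s=monitor.state(); print(s['time_s'],s['position'],s['joint_positions'],Ro.from_rotvec(s['tcp_rot']).as_matrix())
for nm in ['stylus','rack_notch1','nut_driver']:
    for r in nets.mark_of(nm,'wrist')[:3]: print(nm,np.round(r['xy'],1),r['score'],atz(C,r['xy'],.121))
E
```

```text
time_s: 3.75
position: [0.5993, -0.2878, 0.2685]
tcp_rot: [-0.026, -3.141, -0.001]
contact_force: [-0.8, -0.1, -0.2]
finger_gap: 0.0913
grip_force: 0.0
3.8 [ 0.5992 -0.2877  0.2688] [-0.4828  0.2676  1.7758  0.0002  1.0988 -2.0375] [[-0.9999  0.0162 -0.0005]
 [ 0.0162  0.9999  0.0005]
 [ 0.0005  0.0004 -1.    ]]
stylus [237.4 300.5] 0.79 [ 0.72   -0.3335  0.121 ]
stylus [268.7 192.2] 0.78 [ 0.6    -0.2968  0.121 ]
stylus [327.9 177.8] 0.42 [ 0.5867 -0.2395  0.121 ]
rack_notch1 [344.7 190.5] 0.95 [ 0.5996 -0.2229  0.121 ]
rack_notch1 [266.4 174.1] 0.37 [ 0.5821 -0.2985  0.121 ]
nut_driver [348.  191.7] 0.82 [ 0.6008 -0.2196  0.121 ]
```

View pics/w2.png

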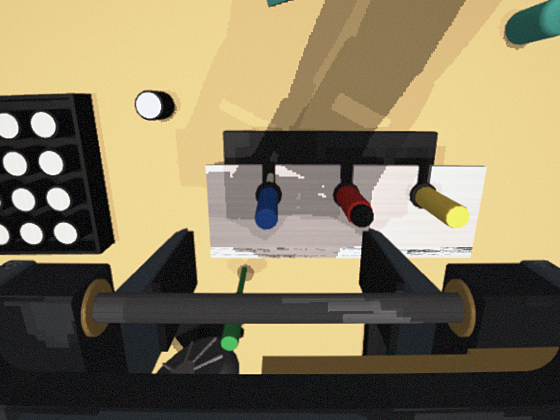

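Wrist view: the blue handle top is at (267,217) and its collar at (268,192). The green look-alike stands behind the rack at (230–245, 270–343). I'll check clearances and the remaining distance, then grasp.

```bash
python3 - <<'E'
from h import *
np.set_printoptions(precision=4,suppress=True)
T,S,W=cam('top'),cam('side'),cam('wrist')
print('green base',atz(T,(411,148),0),atz(S,(404,294),0),'top',tri([(T,(427,135)),(S,(411,241)),(W,(230,344))]),tri([(S,(411,241)),(W,(230,344))]))
print('handle top',[atz(W,(267,218),z) for z in (.19,.197)],atz(T,(414.9,191.8),.19))
print('front edge',atz(W,(207,165.5),.121),atz(W,(485,166),.121))
for nm in ('stylus',):
  print(nm,tri([(S,(347.9,257.7)),(T,(409.3,192.3)),(W,(268.7,192.2))]))
E
```

```text
green base [ 0.7418 -0.3397  0.    ] [ 0.7491 -0.343   0.    ] top (array([ 0.7432, -0.3367,  0.159 ]), [np.float64(1.0), np.float64(3.0), np.float64(2.8)]) (array([ 0.7415, -0.3376,  0.1604]), [np.float64(2.7), np.float64(2.7)])
handle top [array([ 0.6032, -0.297 ,  0.19  ]), array([ 0.6008, -0.2968,  0.197 ])] [ 0.6025 -0.2983  0.19  ]
front edge [ 0.573  -0.3556  0.121 ] [ 0.5776 -0.0882  0.121 ]
stylus (array([ 0.6023, -0.2993,  0.1227]), [np.float64(3.4), np.float64(6.4), np.float64(3.0)])
```

```bash
python3 -m crank '[[-2,-9,0,0,120],[-2,-9,0,0,120],[-2,-9,0,0,120],[-2,-9,20,0,120],[-2,-9,40,0,120]]'
python3 -m crank '[[0,0,25,0,120],[0,0,50,0,120],[0,0,75,0,120],[0,0,75,0,120],[0,0,75,0,120]]'
python3 -m crank '[[0,0,0,0,255],[0,0,0,0,255],[0,0,0,0,255],[0,0,0,0,255],[0,0,0,0,255]]'
python3 -m crank '[[0,0,0,0,255],[0,0,0,0,255],[0,0,0,0,255]]'
```

```text
time_s: 4.45
position: [0.6013, -0.2988, 0.229]
tcp_rot: [0.028, 3.14, -0.001]
contact_force: [0.7, -0.6, 0.2]
finger_gap: 0.054
grip_force: 0.0
time_s: 4.95
position: [0.6011, -0.2987, 0.1543]
tcp_rot: [-0.028, -3.141, -0.0]
contact_force: [0.3, 0.6, 0.7]
finger_gap: 0.0479
grip_force: 0.0
time_s: 5.45
position: [0.6013, -0.2989, 0.1545]
tcp_rot: [0.028, 3.141, -0.001]
contact_force: [-1.0, 0.4, 3.4]
finger_gap: 0.0172
grip_force: 30.0
time_s: 5.75
position: [0.6013, -0.2989, 0.1544]
tcp_rot: [0.028, 3.141, -0.0]
contact_force: [-2.1, 0.5, 6.3]
finger_gap: 0.0175
grip_force: 30.0
```

```bash
python3 -m crank '[[0,0,-10,0,255],[0,0,-20,0,255],[0,0,-20,0,255],[0,0,-20,0,255]]'
python3 -m crank '[[-4,0,0,0,255],[-10,0,0,0,255],[-17,0,0.4,0,255],[-23,0,1.4,0,255],[-29,0,3,0,255]]'
```

```text
time_s: 6.15
position: [0.6012, -0.2987, 0.1744]
tcp_rot: [0.028, 3.141, -0.001]
contact_force: [-0.9, 0.8, -0.5]
finger_gap: 0.0173
grip_force: 30.0
time_s: 6.65
position: [0.6299, -0.2991, 0.1707]
tcp_rot: [-0.028, -3.139, -0.001]
contact_force: [-5.5, 0.3, 5.4]
finger_gap: 0.0174
grip_force: 30.0
```

```bash
python3 -m crank '[[-6,0,2,0,255],[-12,0,5,0,255],[-17,0,8,0,255],[-22,0,11,0,255],[-24.5,0,13,0,255]]'
python3 - <<'E'
from h import *
C,im=snap('side','s2'); p=proj(C,monitor.state()['position']).astype(int); print(p)
x,y=p; cv2.imwrite('pics/s2c.png',cv2.resize(im[y-80:y+90,x-90:x+90,::-1],None,fx=3.3,fy=3.3,interpolation=cv2.INTER_CUBIC))
E
```

```text
time_s: 7.15
position: [0.6551, -0.2997, 0.1578]
tcp_rot: [-0.028, -3.141, -0.0]
contact_force: [-2.7, 0.5, 5.8]
finger_gap: 0.0172
grip_force: 30.0
[370 240]
```

View pics/s2c.png

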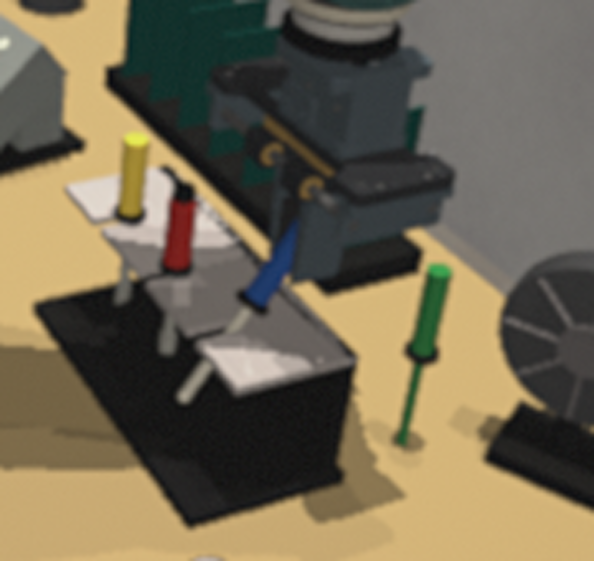

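The picture shows the stylus tilted about 40° in its notch (handle from (295,235) to the collar at (255,300), tip at (185,398)), with the neighbours undisturbed. I'll draw it out, carry it clear and turn it half round so that the tip leads.

```bash
python3 -m crank '[[30,0,-15,0,255],[60,0,-40,0,255],[60,0,-85,0,255],[60,0,-130,0,255],[60,0,-160,0,255]]' |head -2
python3 -m crank '[[75,199,0,0,255],[75,199,0,0,255],[75,199,0,0,255],[75,199,0,0,255],[75,199,0,0,255]]' | head -2
python3 -m crank '[[75,199,0,0,255],[75,199,0,0,255],[75,199,0,0,255],[75,199,0,0,255],[75,199,0,0,255]]' | head -2
python3 -m crank '[[0,0,0,0.15,255],[0,0,0,0.3,255],[0,0,0,0.45,255],[0,0,0,0.6,255],[0,0,0,0.75,255]]' |head -3
python3 -m crank '[[0,0,0,0.15,255],[0,0,0,0.3,255],[0,0,0,0.45,255],[0,0,0,0.6,255],[0,0,0,0.75,255]]' |head -3
python3 -m crank '[[0,0,0,0.15,255],[0,0,0,0.3,255],[0,0,0,0.45,255],[0,0,0,0.6,255],[0,0,0,0.75,255]]' |head -3
python3 -m crank '[[0,0,0,0.15,255],[0,0,0,0.3,255],[0,0,0,0.45,255],[0,0,0,0.6,255],[0,0,0,0.75,255]]'
python3 - <<'E'
from h import *
s=monitor.state(); R=Ro.from_rotvec(s['tcp_rot']).as_matrix();print(R[:,0],R[:,1],s['joint_positions'])
C,im=snap('wrist','w3'); snap('side','s3'); snap('top','t3')
for n in('side','top','wrist'):
  for nm in ('stylus','stylus_tip'):
    for r in nets.mark_of(nm,n)[:3]: print(n,nm,np.round(r['xy'],1),r['score'])
E
```

```text
time_s: 7.7
position: [0.5953, -0.2989, 0.3213]
time_s: 8.2
position: [0.5217, -0.095, 0.3178]
time_s: 8.7
position: [0.4506, 0.105, 0.3181]
time_s: 9.2
position: [0.4524, 0.1016, 0.3179]
tcp_rot: [1.186, 2.909, -0.0]
time_s: 9.7
position: [0.4524, 0.1016, 0.3179]
tcp_rot: [2.169, 2.272, -0.0]
time_s: 10.2
position: [0.4523, 0.1016, 0.3179]
tcp_rot: [2.851, 1.32, -0.0]
time_s: 10.7
position: [0.4523, 0.1016, 0.3179]
tcp_rot: [3.136, 0.184, -0.0]
contact_force: [0.3, -0.4, -0.6]
finger_gap: 0.0169
grip_force: 30.0
[ 9.93134018e-01  1.16982145e-01 -3.15915887e-05] [ 1.16982148e-01 -9.93134007e-01  1.45363432e-04] [ 1.70710213e-01 -1.36849664e-01  2.11467401e+00 -1.56228944e-04
  1.16380762e+00  1.62431777e+00]
side stylus [407.3 266.2] 0.81
side stylus [241.5 133.9] 0.72
side stylus [186.6 205.8] 0.6
side stylus_tip [401.7 295.9] 0.81
side stylus_tip [257.2 152.7] 0.58
top stylus [422.8 142.1] 0.68
top stylus [233.9 236.1] 0.51
top stylus_tip [412.6 148.6] 0.63
top stylus_tip [237.6 215.3] 0.59
top stylus_tip [283.2 256.3] 0.29
wrist stylus [277.4 180.7] 0.86
wrist stylus_tip [276.   97.2] 0.71
wrist stylus_tip [201.6  23.4] 0.27
```

View pics/w3.png

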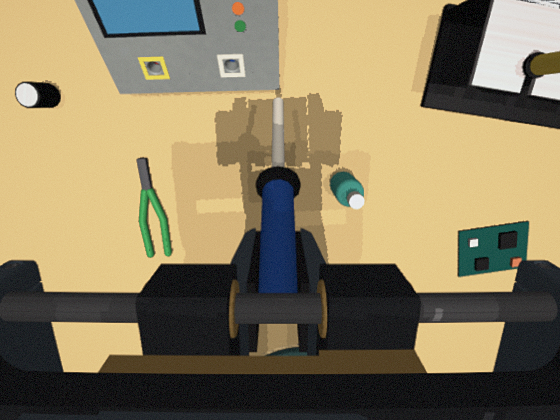

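View pics/s3.png

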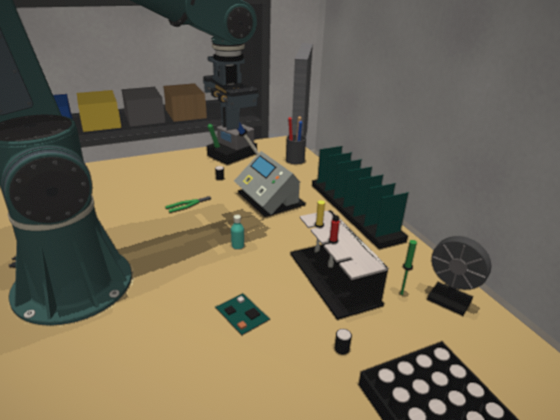

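```bash
python3 - <<'E'
from h import *
np.set_printoptions(precision=4,suppress=True)
T,S,W=cam('top'),cam('side'),cam('wrist')
s=monitor.state();P=np.array(s['position']);R=Ro.from_rotvec(s['tcp_rot']).as_matrix()
def pts(p):
    th,az,L,gy=p; u=np.array([np.sin(th)*np.cos(az),np.sin(th)*np.sin(az),np.cos(th)]); g=np.array([0,gy,-.0188])
    return P+R@(g+L*u),P+R@(g+(L-.085)*u)
obs=[(W,(278,99),0,1),(W,(277.8,181.5),1,1),(S,(257.2,152.7),0,2),(S,(241.5,133.9),1,2),(T,(237.6,215.3),0,2),(T,(233.9,236.1),1,2)]
f=lambda p:np.concatenate([np.concatenate([(proj(C,pts(p)[i])-q)/w for C,q,i,w in obs]),[(p[2]-.137)/.002,p[3]/.001]])
r=least_squares(f,[.7,0,.137,0],x_scale=[.1,.1,.01,.01]);print(np.degrees(r.x[:2]),r.x[2:],r.fun.reshape(-1,2)); print(pts(r.x))
print('tip in tool',R.T@(pts(r.x)[0]-P))
im=cv2.imread('pics/w3.png')[...,::-1].copy(); c,rc=yel(im,(130,45,180,90)); print(c,rc)
im2=cv2.imread('pics/top0.png')[...,::-1]
# refine tester: T, W now, and W1 pose
W1=dict(W); H=np.array(cams.calibration('wrist')['hand_eye']);M=np.eye(4);M[:3,:3]=[[-.9945,-.1044,.0026],[-.1044,.9945,-.0006],[-.0025,-.0008,-1]];M[:3,3]=[.4666,.2479,.2857];M=np.linalg.inv(M@H);W1['R'],W1['t']=M[:3,:3],M[:3,3]
ob=[(T,(185.2,208.9),1),(W,c,1),(T,(220.5,205.25),-1),(W,(231.2,65.5),-1),(W1,(275,251),1),(W1,(204.5,253),-1)]
f=lambda p:np.concatenate([proj(C,[p[0]-s*.045*np.sin(p[3]),p[1]+s*.045*np.cos(p[3]),p[2]])-q for C,q,s in ob])
r=least_squares(f,[.56,.21,.06,.11]);p=r.x;print(p,r.fun.reshape(-1,2),'mouth',p[0]-.045*np.sin(p[3]),p[1]+.045*np.cos(p[3]),p[2])
E
```

```text
[36.4807  0.3364] [0.1443 0.    ] [[ 0.0693 -0.9439]
 [-0.1261  2.0598]
 [ 0.4103  0.761 ]
 [ 0.1824  0.3527]
 [-0.704   0.1587]
 [ 0.6873  1.0287]
 [ 3.6478  0.022 ]]
(array([0.5369, 0.1122, 0.2207]), array([0.4867, 0.1062, 0.289 ]))
tip in tool [0.0858 0.0005 0.0972]
[153.5  67.5] ((23.5, 22.5), (31.0, 21.0), -0.0)
[0.5616 0.2121 0.0817 0.1398] [[ 0.0231  0.6418]
 [-0.3359 -0.5942]
 [-0.3597  0.1012]
 [ 1.3801 -0.3882]
 [ 2.2545 -0.5388]
 [-1.3417 -0.2275]] mouth 0.5553240273788926 0.2566679168828587 0.08165783539949038
```

```bash
python3 -m crank '[[14,-142,0,0,255],[14,-142,0,0,255],[14,-142,0,0,255],[14,-142,50,0,255],[14,-142,90,0,255]]' | head -2
python3 -m crank '[[0,0,31,0,255],[0,0,31,0,255],[0,0,31,0,255],[0,0,31,0,255]]'
python3 - <<'E'
from h import *
for n in('wrist','side','top'):
  C,im=snap(n,n[0]+'4')
  for nm in ('stylus_tip','stylus','reset_mouth'):
    for r in nets.mark_of(nm,n)[:2]: print(n,nm,np.round(r['xy'],1),r['score'])
w=cv2.imread('pics/w4.png'); s=cv2.imread('pics/s4.png')[110:220,190:310]
s=cv2.resize(s,None,fx=3.4,fy=3.4,interpolation=cv2.INTER_CUBIC); a=cv2.resize(w[0:240,180:380],None,fx=1.9,fy=1.9,interpolation=cv2.INTER_CUBIC)
o=np.zeros((460,800,3),np.uint8);o[:a.shape[0],:a.shape[1]]=a[:460];o[:s.shape[0],385:385+s.shape[1]]=s[:460];cv2.imwrite('pics/c4.png',o)
E
```

```text
time_s: 11.65
position: [0.4479, 0.246, 0.2268]
time_s: 12.05
position: [0.4492, 0.2451, 0.1989]
tcp_rot: [-3.135, -0.195, -0.004]
contact_force: [0.3, 0.1, -1.0]
finger_gap: 0.0169
grip_force: 30.0
wrist stylus_tip [276.6  98.2] 0.91
wrist stylus [280.4 177.3] 0.86
wrist stylus [280.   68.4] 0.35
wrist reset_mouth [277.3  67.8] 0.58
side stylus_tip [403.5 295.2] 0.56
side stylus_tip [241.2 170.3] 0.41
side stylus [404.9 264.6] 0.93
side stylus [228.  152.8] 0.48
side reset_mouth [248.9 178.8] 0.75
top stylus_tip [413.4 146.7] 0.65
top stylus_tip [444.4 230.7] 0.61
top stylus [178.2 238. ] 0.61
top reset_mouth [186.2 208.6] 0.86
```

View pics/c4.png

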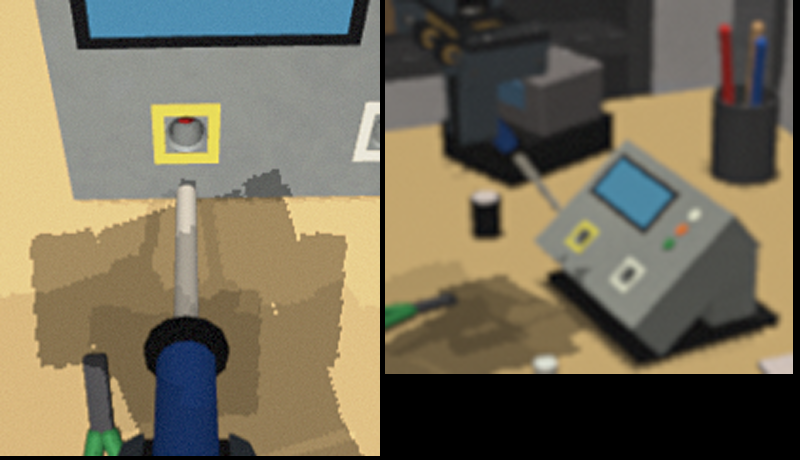

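```bash
python3 - <<'E'
from h import *
np.set_printoptions(precision=4,suppress=True)
H=np.array(cams.calibration('wrist')['hand_eye']);W=cam('wrist');T=cam('top');S=cam('side')
def wc(P,R):
    M=np.eye(4);M[:3,:3]=R;M[:3,3]=P;M=np.linalg.inv(M@H);D=dict(W);D['R'],D['t']=M[:3,:3],M[:3,3];return D
s=monitor.state();P=np.array(s['position']);R=Ro.from_rotvec(s['tcp_rot']).as_matrix()
W1=wc([.4666,.2479,.2857],[[-.9945,-.1044,.0026],[-.1044,.9945,-.0006],[-.0025,-.0008,-1]])
W3=wc([.4523,.1016,.3179],Ro.from_rotvec([3.136,.184,0]).as_matrix())
im=cv2.imread('pics/w4.png')[...,::-1].copy(); c,rc=yel(im,(250,40,310,92)); print('frame',c,rc)
print('W3W4',tri([(W3,(153.5,67.5)),(W,c)]),'all',tri([(T,(185.2,208.9)),(W1,(275,251)),(W3,(153.5,67.5)),(W,c)]),'TW',tri([(T,(185.2,208.9)),(W,c)]),'SW',tri([(S,(248.9,178.8)),(W,c)]))
print('W1W4',tri([(W1,(275,251)),(W,c)]))
# tip direction in tool from W
tip=P+R@np.array([.0858,.0005,.0972]); print('tip',tip,proj(W,tip),proj(S,tip),'seen 278.4,96.3'); 
for z in (.095,.1,.105): print(atz(W,(278.4,96.3),z))
for z in (.065,.07,.075,.08): print('m',atz(W,c,z))
print(P,R[:,0])
E
```

```text
frame [277.5  70. ] ((27.5, 30.0), (30.0, 35.0), 90.0)
W3W4 (array([0.5563, 0.2581, 0.0726]), [np.float64(0.8), np.float64(0.8)]) all (array([0.5563, 0.2561, 0.0808]), [np.float64(1.1), np.float64(2.0), np.float64(0.8), np.float64(2.4)]) TW (array([0.5563, 0.2582, 0.074 ]), [np.float64(1.0), np.float64(1.0)]) SW (array([0.5584, 0.2572, 0.0689]), [np.float64(2.7), np.float64(2.7)])
W1W4 (array([0.5544, 0.2559, 0.0855]), [np.float64(2.0), np.float64(2.0)])
tip [0.5333 0.2548 0.0997] [278.0355  98.0421] [241.0279 171.9633] seen 278.4,96.3
[0.5346 0.2547 0.095 ]
[0.5345 0.2547 0.1   ]
[0.5344 0.2547 0.105 ]
m [0.5561 0.2581 0.065 ]
m [0.5557 0.258  0.07  ]
m [0.5552 0.258  0.075 ]
m [0.5548 0.2579 0.08  ]
[0.448  0.2447 0.1969] [0.9923 0.1235 0.    ]
```

The left crop shows the tip at (187,183), laterally in line with the well at (186,133), with red visible in it. The side view shows the stylus square to the face. I'll advance along the well axis.

```bash
python3 -m crank '[[6,-0.6,7.2,0,255],[12,-0.6,14.4,0,255],[18,-0.6,21.5,0,255],[18,-0.6,21.5,0,255]]'
python3 - <<'E'
from h import *
C,im=snap('wrist','w5'); c,rc=yel(im,(250,30,310,110)); s=monitor.state();print(s['contact_force'],s['position'],c,rc)
_,si=snap('side','s5')
a=cv2.resize(im[20:170,200:350,::-1],None,fx=2.6,fy=2.6,interpolation=cv2.INTER_CUBIC);b=cv2.resize(si[135:215,210:290,::-1],None,fx=4.9,fy=4.9,interpolation=cv2.INTER_CUBIC)
cv2.imwrite('pics/c5.png',np.hstack([a[:390,:390],b[:390,:390]]))
E
```

```text
time_s: 13.05
position: [0.4661, 0.2473, 0.174]
tcp_rot: [3.135, 0.194, -0.003]
contact_force: [-1.0, -0.7, -0.7]
finger_gap: 0.0176
grip_force: 30.0
[-0.31780085  0.2409729  -1.75056783] [0.46585086 0.24732752 0.17452581] [277.   89.5] ((27.0, 59.5), (31.0, 38.0), 90.0)
```

View pics/c5.png

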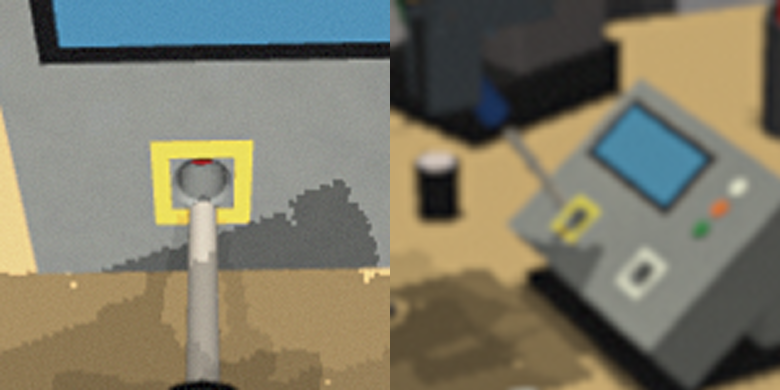

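```bash
python3 -m crank '[[2,0,2,0,255],[4,0,4,0,255],[6.2,0,6.1,0,255],[6.2,0,6.1,0,255]]'
python3 -m crank '[[1.3,0,1.5,0,255],[2.6,0,3,0,255],[3.9,0,4.6,0,255],[3.9,0,4.6,0,255]]'
python3 - <<'E'
from h import *
C,im=snap('wrist','w6'); s=monitor.state();print(s['contact_force'],s['position'])
cv2.imwrite('pics/c6.png',cv2.resize(im[20:170,200:350,::-1],None,fx=4,fy=4,interpolation=cv2.INTER_CUBIC))
E
```

```text
time_s: 13.55
position: [0.4721, 0.2483, 0.1691]
tcp_rot: [3.136, 0.194, -0.0]
contact_force: [-0.1, -0.1, -0.3]
finger_gap: 0.0174
grip_force: 30.0
time_s: 13.95
position: [0.4759, 0.2487, 0.1645]
tcp_rot: [3.135, 0.194, -0.0]
contact_force: [0.2, -0.2, -0.9]
finger_gap: 0.0175
grip_force: 30.0
[ 0.82591109  0.51701254 -0.48660804] [0.47586256 0.24872233 0.1645908 ]
```

View pics/c6.png

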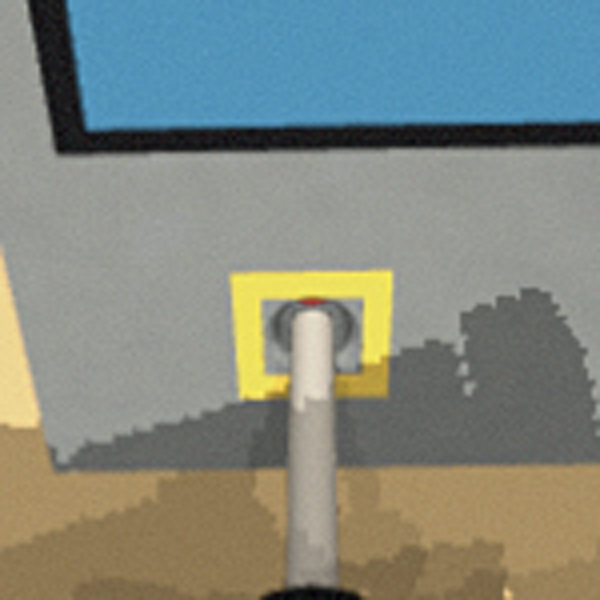

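The crop shows the tip inside the well mouth (tip at (312,310), mouth centre (312,333)), centred sideways, with the red button just visible beyond it and no contact force. I'll continue in small steps.

```bash
python3 -m crank '[[1.3,0,1.5,0,255],[2.6,0,3,0,255],[3.9,0,4.6,0,255],[3.9,0,4.6,0,255]]'
python3 -m crank '[[1.3,0,1.5,0,255],[1.3,0,1.5,0,255],[2,0,2.3,0,255],[2,0,2.3,0,255]]'
```

```text
time_s: 14.4
position: [0.4797, 0.2492, 0.1598]
tcp_rot: [3.135, 0.194, -0.001]
contact_force: [-0.6, 0.2, -0.2]
finger_gap: 0.0171
grip_force: 30.0
time_s: 14.8
position: [0.4817, 0.2495, 0.1577]
tcp_rot: [3.136, 0.194, -0.0]
contact_force: [-0.1, -0.3, -0.2]
finger_gap: 0.0172
grip_force: 30.0
```

```bash
python3 -m crank '[[1.3,0,1.5,0,255],[1.3,0,1.5,0,255],[1.3,0,1.5,0,255]]' | sed -n '2p;4p'
python3 -m crank '[[1.3,0,1.5,0,255],[1.3,0,1.5,0,255],[1.3,0,1.5,0,255]]'| sed -n '2p;4p'
```

```text
position: [0.483, 0.2496, 0.1562]
contact_force: [-0.5, -0.7, -1.6]
position: [0.4842, 0.2497, 0.1547]
contact_force: [-1.5, 0.3, -2.2]
```

```bash
python3 -m crank '[[-2,0,1.7,0,255],[-2,0,1.7,0,255],[-2,0,1.7,0,255],[-2,0,1.7,0,255]]'| sed -n '2p;4p'
python3 -m crank '[[1.3,0,1.5,0,255],[1.3,0,1.5,0,255],[1.3,0,1.5,0,255]]'| sed -n '2p;4p'
```

```text
position: [0.4825, 0.2496, 0.1533]
contact_force: [-0.3, 0.0, -0.6]
position: [0.4836, 0.2497, 0.1516]
contact_force: [0.3, -0.4, -0.5]
```

```bash
for i in 1; do python3 -m crank '[[1.3,0,1.5,0,255],[1.3,0,1.5,0,255],[1.3,0,1.5,0,255]]'| sed -n '2p;4p'; done
python3 -m crank '[[1.3,0,1.5,0,255],[1.3,0,1.5,0,255],[1.3,0,1.5,0,255]]'| sed -n '2p;4p'
python3 - <<'E'
from h import *
C,im=snap('wrist','w7')
cv2.imwrite('pics/c7.png',cv2.resize(im[20:190,200:350,::-1],None,fx=3.5,fy=3.5,interpolation=cv2.INTER_CUBIC))
E
```

```text
position: [0.4849, 0.2499, 0.1501]
contact_force: [-0.6, -1.1, 1.8]
position: [0.4862, 0.25, 0.1486]
contact_force: [-2.9, -0.6, 2.4]
```

View pics/c7.png

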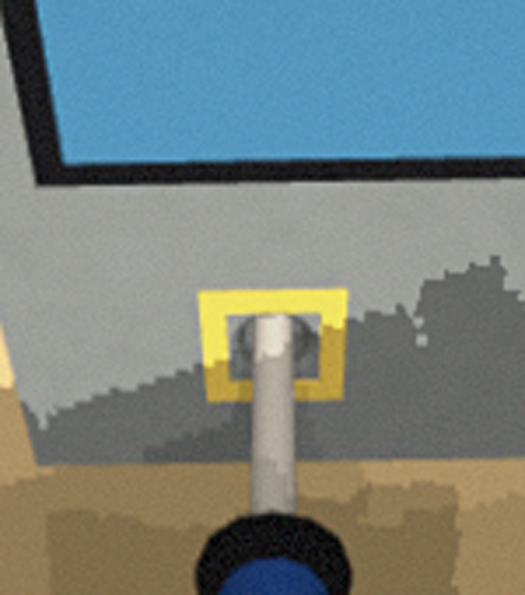

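The shank sits in the well, tip at (273,318). The force of about 3.7 N along the normal means the button is partly in. I'll press on.

```bash
python3 -m crank '[[0.7,0,0.8,0,255],[1.3,0,1.5,0,255],[1.3,0,1.5,0,255]]'| sed -n '1,2p;4p'
python3 -m crank '[[0.7,0,0.8,0,255],[1.0,0,1.2,0,255],[1.0,0,1.2,0,255],[1.0,0,1.2,0,255]]'| sed -n '1,2p;4p'
```

```text
time_s: 17.05
position: [0.4875, 0.2502, 0.1471]
contact_force: [-2.8, -0.2, 3.3]
time_s: 17.45
position: [0.4881, 0.2503, 0.1464]
contact_force: [-10.3, -1.0, 15.1]
```

```bash
for i in 1; do :; done
python3 -m crank '[[0,0,0,0,255],[0,0,0,0,255],[0,0,0,0,255],[0,0,0,0,255],[0,0,0,0,255]]'| sed -n '1,2p;4p'
python3 -m crank '[[0,0,0,0,255],[0,0,0,0,255],[0,0,0,0,255],[0,0,0,0,255],[0,0,0,0,255]]'| sed -n '1,2p;4p'
python3 -m crank '[[0,0,0,0,255],[0,0,0,0,255],[0,0,0,0,255],[0,0,0,0,255],[0,0,0,0,255]]'| sed -n '1,2p;4p'
python3 -m crank '[[0,0,0,0,255],[0,0,0,0,255],[0,0,0,0,255],[0,0,0,0,255],[0,0,0,0,255]]'| sed -n '1,2p;4p'
```

```text
time_s: 17.95
position: [0.4881, 0.2504, 0.1464]
contact_force: [-9.2, -1.0, 15.2]
time_s: 18.45
position: [0.4881, 0.2504, 0.1464]
contact_force: [-10.3, -1.0, 14.9]
time_s: 18.95
position: [0.4881, 0.2504, 0.1464]
contact_force: [-11.0, -0.6, 15.2]
time_s: 19.45
position: [0.4881, 0.2503, 0.1464]
contact_force: [-9.8, -1.8, 15.1]
```

```bash
python3 -m crank '[[-6.4,0,-7.7,0,255],[-14,0,-17,0,255],[-26,0,-31,0,255],[-42,0,-50,0,255],[-42,0,-90,0,255]]'| sed -n '1,2p;4p'
python3 -m crank '[[0,0,-45,0,255],[0,0,-85,0,255],[0,0,-85,0,255],[0,0,-85,0,255]]'
python3 - <<'E'
from h import *
np.set_printoptions(precision=4,suppress=True)
obs=[]
for n in('wrist','side','top'):
  C,im=snap(n,n[0]+'8')
  for i,nm in enumerate(('stylus_tip','stylus')):
    for r in nets.mark_of(nm,n)[:3]: print(n,nm,np.round(r['xy'],1),r['score'])
s=monitor.state();print(s['position'],s['tcp_rot'],s['joint_positions'])
im=cv2.imread('pics/w8.png');cv2.imwrite('pics/c8.png',cv2.resize(im[60:260,200:360],None,fx=3,fy=3,interpolation=cv2.INTER_CUBIC))
E
```

```text
time_s: 19.95
position: [0.4436, 0.244, 0.2347]
contact_force: [1.4, 0.5, -1.2]
time_s: 20.35
position: [0.4467, 0.2451, 0.3216]
tcp_rot: [-3.135, -0.194, -0.003]
contact_force: [-0.1, -1.1, -0.7]
finger_gap: 0.0174
grip_force: 30.0
wrist stylus_tip [280.9  95.6] 0.96
wrist stylus_tip [247.3 217.5] 0.39
wrist stylus [279.7 178.3] 0.74
side stylus_tip [404.7 295.1] 0.82
side stylus_tip [237.9 133.7] 0.58
side stylus [404.7 265.3] 0.92
side stylus [267.5 200.3] 0.59
side stylus [224.  117.8] 0.54
top stylus_tip [412.8 147.2] 0.72
top stylus_tip [173.8 219.5] 0.67
top stylus [168.2 234.9] 0.53
top stylus [419.5 141.5] 0.5
[0.4466 0.2451 0.3204] [ 3.1353  0.1943 -0.0012] [ 0.4561 -0.0509  2.0323  0.      1.1611  1.9031]
```

View pics/c8.png

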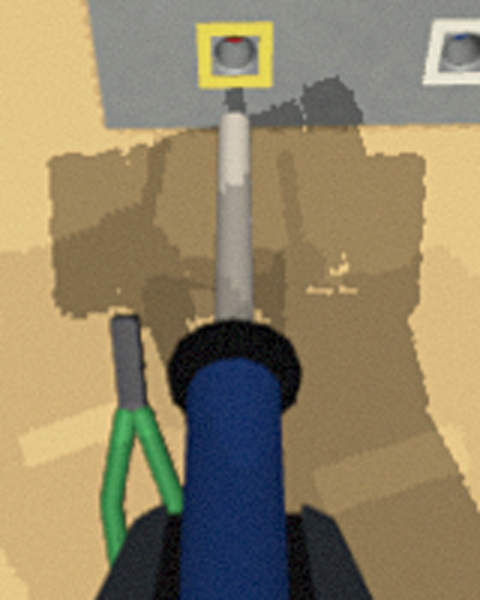

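The button was held at the stop for more than 2 s and the red shows again in the well. The stylus axis is unchanged: tip (278,98), collar (278,181). I've passed the picture allowance, so from here I'll use numbers only. Next is the trip back to the rack, with the tip leading.

```bash
python3 -m crank '[[-2.5,225,-15,0,255],[-2.5,225,-15,0,255],[-2.5,225,-15,0,255],[-2.5,225,-15,0,255],[-2.5,225,-15,0,255]]'| sed -n '1,2p'
python3 -m crank '[[-2.5,225,0,0,255],[-2.5,225,0,0,255],[-2.5,225,0,0,255],[-2.5,225,0,0,255],[-2.5,225,0,0,255]]'| sed -n '1,2p'
python3 -m crank '[[-1,95,0,0.14,255],[-1,95,0,0.14,255],[-1,95,0,0.14,255],[-1,95,0,0.14,255]]'
python3 - <<'E'
from h import *
np.set_printoptions(precision=4,suppress=True)
T,S=cam('top'),cam('side');W,_=snap('wrist','w9')
s=monitor.state();P=np.array(s['position']);R=Ro.from_rotvec(s['tcp_rot']).as_matrix();print(P,R[:,0],R[:,1])
for nm in('stylus_tip','stylus','rack_notch1','nut_driver'):
  for r in nets.mark_of(nm,'wrist')[:3]: print(nm,np.round(r['xy'],1),r['score'],'z.121:',atz(W,r['xy'],.121))
for v in ([.6012,-.2988,.121],[.5742,-.2983,.121]): print('expected notch px',proj(W,v))
f=lambda p:np.concatenate([proj(W,P+R@(np.array([0,0,-.0188])+(p[1]-d)*np.array([np.sin(p[0])*np.cos(p[2]),np.sin(p[0])*np.sin(p[2]),np.cos(p[0])])))-q for d,q in ((0,(278,97.8)),(.085,(279,179.5)))]+[[(p[1]-.137)/.0015]])
r=least_squares(f,[.66,.137,0]);print('theta,L,az',np.degrees(r.x[0]),r.x[1],np.degrees(r.x[2]),r.fun)
E
```

```text
time_s: 21.3
position: [0.4721, 0.0186, 0.3362]
time_s: 21.8
position: [0.4973, -0.2054, 0.3357]
time_s: 22.2
position: [0.5079, -0.297, 0.3353]
tcp_rot: [-3.141, 0.028, 0.001]
contact_force: [0.3, 0.5, -0.2]
finger_gap: 0.0173
grip_force: 30.0
[ 0.5079 -0.2962  0.3355] [ 0.9999 -0.0165 -0.0007] [-0.0165 -0.9999 -0.0006]
stylus_tip [277.9  98.6] 0.87 z.121: [ 0.5946 -0.2988  0.121 ]
stylus [224.6  89.4] 0.6 z.121: [ 0.6053 -0.2412  0.121 ]
stylus [278.8 178.3] 0.59 z.121: [ 0.5058 -0.2983  0.121 ]
stylus [277.3  97.1] 0.52 z.121: [ 0.5961 -0.2982  0.121 ]
rack_notch1 [204.1  91.3] 0.75 z.121: [ 0.6038 -0.2188  0.121 ]
rack_notch1 [277.8 180.2] 0.53 z.121: [ 0.5036 -0.2971  0.121 ]
nut_driver [207.   90.5] 0.85 z.121: [ 0.6045 -0.222   0.121 ]
expected notch px [277.7907  92.2347]
expected notch px [277.7731 117.7963]
theta,L,az 37.02870823024351 0.14441525824546267 1.339128246349258 [ 0.8786 -1.3351 -1.7226  3.4216  4.9435]
```

```bash
python3 -m crank '[[0,-1,35,0,255],[0,-1,70,0,255],[0,-1,100,0,255],[0,-1,105,0,255],[0,-1,105,0,255]]'| sed -n '1,2p;4p'
python3 -m crank '[[0,0,6,0,255],[0,0,12,0,255],[0,0,18,0,255],[0,0,18,0,255]]'| sed -n '1,2p;4p'
python3 -m crank '[[0,0,6,0,255],[0,0,12,0,255],[0,0,17,0,255],[0,0,17,0,255]]'| sed -n '1,2p;4p'
```

```text
time_s: 22.95
position: [0.5081, -0.2949, 0.231]
contact_force: [-0.1, -0.6, 0.1]
time_s: 23.35
position: [0.5079, -0.2953, 0.2124]
contact_force: [0.2, -0.3, -0.4]
time_s: 23.75
position: [0.5078, -0.2952, 0.195]
contact_force: [0.1, 0.8, -0.8]
```

```bash
python3 -m crank '[[0,0,8,0,255],[8,0,8,0,255],[16,0,8,0,255],[22,0,8,0,255],[22,0,8,0,255]]'| sed -n '1,2p;4p'
python3 -m crank '[[5,0,0,0,255],[11,0,-4.5,0,255],[17.4,0,-9,0,255],[17.4,0,-9,0,255]]'| sed -n '1,2p;4p'
```

```text
time_s: 24.25
position: [0.5312, -0.2959, 0.1882]
contact_force: [0.6, -0.3, -1.2]
time_s: 24.65
position: [0.5482, -0.2961, 0.1976]
contact_force: [-3.3, 0.7, -0.1]
```

```bash
python3 -m crank '[[7,0,-4,0,255],[13.5,0,-7.3,0,255],[21,0,-10.5,0,255],[28,0,-12.7,0,255],[28,0,-12.7,0,255]]'| sed -n '1,2p;4p'
python3 -m crank '[[7.5,0,-2,0,255],[15,0,-3.5,0,255],[23,0,-4.5,0,255],[30,0,-5,0,255],[32,0,-5,0,255]]'| sed -n '1,2p;4p'
python3 - <<'E'
from h import *
np.set_printoptions(precision=4,suppress=True)
W,im=snap('wrist','w10');S,si=snap('side','s10');T,ti=snap('top','t10');s=monitor.state();P=np.array(s['position']);print(P,s['contact_force'])
for n in('wrist','side','top'):
  for nm in('stylus_tip','stylus'):
    for r in nets.mark_of(nm,n)[:3]: print(n,nm,np.round(r['xy'],1),r['score'])
for d in(-.0,.052,.137): X=P+[0,0,.0188-d]; print('if upright',d,proj(W,X),proj(S,X),proj(T,X))
def axis(im,lo,hi,b):
    x0,y0,x1,y1=b;m=cv2.inRange(cv2.cvtColor(im[y0:y1,x0:x1],cv2.COLOR_RGB2HSV),np.array(lo),np.array(hi));n,l,st,c=cv2.connectedComponentsWithStats(m);i=1+np.argmax(st[1:,4]);p=np.argwhere(l==i)[:,::-1].astype(np.float32);v=cv2.fitLine(p,2,0,.01,.01).ravel();return st[i],c[i]+[x0,y0],v[:2]
print('side blue',axis(si,(100,110,40),(130,255,255),(320,190,385,290)))
E
```

```text
time_s: 25.15
position: [0.5766, -0.2966, 0.2101]
contact_force: [-3.4, 0.7, 0.1]
time_s: 25.65
position: [0.6083, -0.2971, 0.2147]
contact_force: [-4.1, -0.1, -0.1]
[ 0.6078 -0.2971  0.2147] [-1.9641  0.3277 -2.0802]
wrist stylus_tip [278. 203.] 0.87
wrist stylus_tip [311.7  50.4] 0.63
wrist stylus [277.6 236.5] 0.85
wrist stylus [ 95.4 216.3] 0.7
wrist stylus [327.   35.8] 0.61
side stylus_tip [402.1 294.1] 0.88
side stylus_tip [348.6 266.2] 0.69
side stylus [406.4 267.4] 0.9
side stylus [355.5 237.7] 0.51
side stylus [315.9 225.8] 0.24
top stylus_tip [412.6 148.6] 0.57
top stylus_tip [369.7 195.2] 0.52
top stylus_tip [379.1 287.7] 0.4
top stylus [343.9 191.7] 0.7
top stylus [419.8 141.9] 0.46
if upright -0.0 [277.1943 274.8984] [356.6406 215.5133] [419.7284 187.6282]
if upright 0.052 [277.3132 235.93  ] [353.8868 235.3068] [413.4003 189.8809]
if upright 0.137 [277.4231 199.9607] [349.6884 265.4537] [404.2181 193.1481]
side blue (array([31, 38, 10,  9, 63], dtype=int32), array([355.2857, 231.8254]), array([ 0.6528, -0.7575], dtype=float32))
```

```bash
python3 -m crank '[[-6,0,0,0,255],[-6,0,20,0,255],[-6,0,40,0,255],[-6,0,53,0,255],[-6,0,53,0,255]]'| sed -n '1,2p;4p'
python3 -m crank '[[0,0,2,0,255],[0,0,4,0,255],[0,0,5,0,255],[0,0,5,0,255]]'| sed -n '1,2p;4p'
```

```text
time_s: 26.6
position: [0.6007, -0.2966, 0.16]
contact_force: [-0.0, 0.4, -0.9]
time_s: 27.0
position: [0.6017, -0.297, 0.157]
contact_force: [0.0, -0.5, -1.4]
```

```bash
python3 -m crank '[[0,0,1,0,255],[0,0,2,0,255],[0,0,2,0,255]]'| sed -n '1,2p;4p'
python3 -m crank '[[0,0,1,0,255],[0,0,1.5,0,255],[0,0,1.5,0,255]]'| sed -n '1,2p;4p'
```

```text
time_s: 27.3
position: [0.6015, -0.2969, 0.1545]
contact_force: [0.0, 1.2, -0.3]
time_s: 27.6
position: [0.6017, -0.2971, 0.154]
contact_force: [-3.0, 2.4, 9.3]
```

```bash
python3 -m crank '[[0,0,-0.5,0,200],[0,0,-0.5,0,190],[0,0,-0.5,0,170],[0,0,-0.5,0,120],[0,0,-0.5,0,120]]'| sed -n '1,5p'
python3 - <<'E'
from h import *
np.set_printoptions(precision=4,suppress=True)
W,im=snap('wrist','w11');S,_=snap('side','s11');T,_=snap('top','t11')
for n,C in(('wrist',W),('side',S),('top',T)):
  for nm in('stylus_tip','stylus'):
    print(n,nm,[(np.round(r['xy'],1).tolist(),round(r['score'],2)) for r in nets.mark_of(nm,n)[:3]])
  for z in(.197,.121,.036): print(' expect',z,proj(C,[.6015,-.297,z]))
E
```

```text
time_s: 28.1
position: [0.6015, -0.297, 0.1535]
tcp_rot: [-3.141, 0.025, 0.0]
contact_force: [-0.0, -0.8, 0.4]
finger_gap: 0.0436
wrist stylus_tip [([319.1, 33.1], 0.86)]
wrist stylus [([335.9, 3.0], 0.94), ([281.8, 234.9], 0.56)]
 expect 0.197 [277.2205 301.5678]
 expect 0.121 [277.4046 235.5544]
 expect 0.036 [277.5053 199.5635]
side stylus_tip [([404.0, 295.4], 0.7), ([342.4, 287.0], 0.62), ([318.8, 225.3], 0.6)]
side stylus [([405.9, 267.5], 0.6), ([348.6, 257.4], 0.5)]
 expect 0.197 [352.2422 230.0755]
 expect 0.121 [348.4976 257.6247]
 expect 0.036 [344.6325 286.0296]
top stylus_tip []
top stylus [([418.5, 142.3], 0.71)]
 expect 0.197 [415.1776 191.9532]
 expect 0.121 [406.6829 194.8025]
 expect 0.036 [398.3789 197.5864]
```

```bash
python3 -m crank '[[0,0,0,0,120],[0,0,-20,0,120],[0,0,-50,0,120],[0,0,-100,0,120],[0,0,-140,0,120]]'| sed -n '1,5p'
python3 -m crank '[[-60,0,0,0,120],[-60,0,0,0,120],[-60,0,0,0,120],[-60,0,0,0,120],[-60,0,0,0,120]]'| sed -n '1,5p'
python3 - <<'E'
from h import *
np.set_printoptions(precision=4,suppress=True)
W,im=snap('wrist','w12');S,si=snap('side','s12');T,ti=snap('top','t12')
for n,C in(('wrist',W),('side',S),('top',T)):
  for nm in('stylus_tip','stylus','reset_top'):
    print(n,nm,[(np.round(r['xy'],1).tolist(),round(r['score'],2)) for r in nets.mark_of(nm,n)[:3]])
  for z in(.197,.121): print(' expect',z,proj(C,[.6015,-.297,z]))
def bb(im,b,lo=(100,110,40)):
    x0,y0,x1,y1=b;m=cv2.inRange(cv2.cvtColor(im[y0:y1,x0:x1],cv2.COLOR_RGB2HSV),np.array(lo),np.array((130,255,255)));n,l,st,c=cv2.connectedComponentsWithStats(m);i=1+np.argmax(st[1:,4]);return st[i],c[i]+[x0,y0]
rd=lambda n:cv2.imread(f'pics/{n}.png')[...,::-1].copy()
print('side blue before',bb(rd('side0'),(330,215,380,280)),'after',bb(si,(330,215,380,280)))
print('top blue before',bb(rd('top0'),(395,170,440,215)),'after',bb(ti,(395,170,440,215)))
for n,a,b in(('side',rd('side0'),si),('top',rd('top0'),ti)):
    for nm,bx in (('others side',(305,195,342,250)),('others top',(335,180,392,210)),('tester side',(240,165,300,215))):
        if n in nm:x0,y0,x1,y1=bx;print(nm,'mean diff',cv2.absdiff(a,b)[y0:y1,x0:x1].mean())
E
```

```text
time_s: 29.05
position: [0.6016, -0.297, 0.296]
tcp_rot: [3.141, -0.025, 0.001]
contact_force: [0.4, 0.0, 0.3]
finger_gap: 0.0483
time_s: 29.55
position: [0.5423, -0.296, 0.2933]
tcp_rot: [-3.141, 0.025, 0.0]
contact_force: [0.7, 0.6, 0.2]
finger_gap: 0.0486
wrist stylus_tip [([307.6, 1.3], 0.43)]
wrist stylus [([280.2, 124.9], 0.56)]
wrist reset_top []
 expect 0.197 [277.4698 133.6932]
 expect 0.121 [277.5483 127.0648]
side stylus_tip [([343.9, 287.5], 0.8), ([401.9, 296.8], 0.68)]
side stylus [([406.3, 267.2], 0.88), ([350.1, 258.7], 0.79)]
side reset_top []
 expect 0.197 [352.2422 230.0755]
 expect 0.121 [348.4976 257.6247]
top stylus_tip [([412.7, 145.7], 0.51)]
top stylus [([423.4, 141.5], 0.61), ([409.2, 195.3], 0.37)]
top reset_top []
 expect 0.197 [415.1776 191.9532]
 expect 0.121 [406.6829 194.8025]
side blue before (array([ 16,  15,  10,  29, 161], dtype=int32), array([350.4037, 244.2236])) after (array([ 16,  16,  10,  29, 163], dtype=int32), array([350.6012, 245.2699]))
top blue before (array([10, 19, 14,  9, 63], dtype=int32), array([412.7302, 192.7778])) after (array([16, 18,  8,  8, 33], dtype=int32), array([414.8788, 190.9697]))
others side mean diff 14.6
tester side mean diff 9.826555555555556
others top mean diff 20.846198830409357
```

```bash
python3 - <<'E'
from bench import order
print(order.finish_job())
E
```

```text
the job is handed in; nothing more can be done
None
```

The job is handed in, with no verdict returned: the red button was held at its stop (about 18 N) for over 2 s and released, and the stylus was let go upright in its own notch, within about 3 mm of its start by the cameras, but I viewed 13 pictures against the limit of 10 and did not check the other tools and bench items afterwards.

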